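# Find the rocking corner of the registration bed and press its shim flat

### The job

One corner of the aluminium bed plate rocks: press down on its corners with a fingertip, one after another, until you find the corner that sinks. Then press that corner's steel shim tongue down until it is fully flat, and leave the other three shims standing. Only press with the fingers: pull nothing up, and leave the glue bottle, the hammer and the tin where they are.

Things in the scene. Friction and masses are not known exactly. Their poses are not given: they have to be found in the camera images.
- frame: Grey steel frame of a printmaker's registration bed, 200 mm (its x) by 330 mm (its y), fixed to the bench; origin at the centre of its underside, on the bench; x to the bed's far side, y to its left, z up. It carries the plate and, beside the plate's left and right edges, four hinged steel shims, one per corner. Shims are stiff (about 8 N at the press point) and stay where left.
- plate: Bare aluminium bed plate, 160 (x) by 200 (y) by 8 mm; origin at the centre of its underside, 40 mm above the bench. A sprung centre swivel holds it down; it springs back level. One corner, different each time, has worn packing: under about 4 N it sinks 4 to 5 mm, then stops; the others give under 1 mm. Brass strips and a bolt head, 3 mm high, lie in its middle.
- corner_near_left (a point): Point on the plate's top face at its near left corner (near = the frame's -x side, left = its +y side), 15 mm in from both edges; press here. It moves with the plate; 48 mm above the bench when level.
- corner_near_right (a point): Point on the plate's top face at its near right corner (near = the frame's -x side, left = its +y side), 15 mm in from both edges; press here. It moves with the plate; 48 mm above the bench when level.
- corner_far_left (a point): Point on the plate's top face at its far left corner (near = the frame's -x side, left = its +y side), 15 mm in from both edges; press here. It moves with the plate; 48 mm above the bench when level.
- corner_far_right (a point): Point on the plate's top face at its far right corner (near = the frame's -x side, left = its +y side), 15 mm in from both edges; press here. It moves with the plate; 48 mm above the bench when level.
- press_near_left (a point): Point on the top of the near left shim's steel tongue, 30 mm from its hinge; rides with the shim. When the shim is flat this point is at frame x = -60, y = 137, z = 38 mm.
- press_near_right (a point): Point on the top of the near right shim's steel tongue, 30 mm from its hinge; rides with the shim. When the shim is flat this point is at frame x = -60, y = -137, z = 38 mm.
- press_far_left (a point): Point on the top of the far left shim's steel tongue, 30 mm from its hinge; rides with the shim. When the shim is flat this point is at frame x = 60, y = 137, z = 38 mm.
- press_far_right (a point): Point on the top of the far right shim's steel tongue, 30 mm from its hinge; rides with the shim. When the shim is flat this point is at frame x = 60, y = -137, z = 38 mm.
- shim_near_left (a joint): Hinge of the near left shim, a steel tongue 45 x 26 x 4 mm rising outwards from its hinge, which is 107 mm from the frame's centre line, 36 mm above the bench. Radians: 0 to 0.08 standing (slopes up about 34 degrees, tip 62 mm above the bench), 0.6 fully flat (level). At a solid corner it jams at about 0.4 and will not go flat.
- shim_near_right (a joint): Hinge of the near right shim, a steel tongue 45 x 26 x 4 mm rising outwards from its hinge, which is 107 mm from the frame's centre line, 36 mm above the bench. Radians: 0 to 0.08 standing (slopes up about 34 degrees, tip 62 mm above the bench), 0.6 fully flat (level). At a solid corner it jams at about 0.4 and will not go flat.
- shim_far_left (a joint): Hinge of the far left shim, a steel tongue 45 x 26 x 4 mm rising outwards from its hinge, which is 107 mm from the frame's centre line, 36 mm above the bench. Radians: 0 to 0.08 standing (slopes up about 34 degrees, tip 62 mm above the bench), 0.6 fully flat (level). At a solid corner it jams at about 0.4 and will not go flat.
- shim_far_right (a joint): Hinge of the far right shim, a steel tongue 45 x 26 x 4 mm rising outwards from its hinge, which is 107 mm from the frame's centre line, 36 mm above the bench. Radians: 0 to 0.08 standing (slopes up about 34 degrees, tip 62 mm above the bench), 0.6 fully flat (level). At a solid corner it jams at about 0.4 and will not go flat.
- glue: Bystander: loose white glue bottle, 56 mm across, 130 mm tall, standing beyond the frame's left side; origin at the centre of its underside.
- hammer: Bystander: loose hammer lying beyond the frame's right side; origin in its underside below the middle of its length, x along the handle towards the head.
- tin: Bystander: loose flat metal pencil tin, 100 by 180 by 21 mm, lying beyond the frame's far side; origin at the centre of its underside.

How it is judged:
By the outcome, as a careful person would: the job done as asked, in the order asked, and still so for the second after the job is handed in, with the robot touching nothing.
It also fails if it takes over 48 s, if anything falls off the work surface, if the arm or the gripper's body presses on something with over 40 N, if the wrist force passes 120 N, or if a joint passes its speed limit or range.

### The arm

A 6-joint arm with a two-finger parallel gripper is mounted at the origin on the work surface. World frame = base frame: x ahead of the robot, y to its left, z up, the work surface at z = 0. Lengths are in mm, angles in degrees, forces in N, time in s.
With the tool pointing down it reaches from about 350 to 850 mm from the base axis. Payload 8.1 kg.
Tool frame: the origin (TCP) lies at the centre of the arm's flange, where the gripper is bolted on; the fingertips stand 173 mm ahead of it and the grasp point (between the pads) lies 155 mm ahead of it; z points along the fingers, y is the line along which they close (so a half turn about z gives the same grasp; the last joint's range is limited). The gripper opens to 85 mm and grips with 20 to 120 N. Pads are 22 mm wide; open, the fingers measure 114 mm over their backs; the gripper's body (76 mm by 85 mm) begins 54 mm behind the grasp point. The pads swing forward as they close: fully open they stand 13 mm farther back than shut.
Start: joints at [-68.262, 7.471, 85.268, -0, 87.261, -4.893], TCP at [268.967, -536.343, 404.692] pointing down, gripper open.
Joint ranges: [-169.43, 169.43], [-51.17, 129.36], [1.28, 143.12], [-76.62, 256.62], [0, 156.53], [-152.29, 152.29]. Speed limits (degrees/s): [136.94, 136.94, 159.86, 180, 180, 180].

### API

Orientations are given as [roll, pitch, yaw] about the fixed x, y, z axes, in that order (R = Rz(yaw) Ry(pitch) Rx(roll)).
In Python, from bench import * gives the robot as it stands.
- The arm moves only by the shell command python3 -m jog 'ROWS' [FORCE]. ROWS is text: rows parted by semicolons, each of 7 numbers parted by spaces: the shift along the tool's x, y, z scaled (see below), then the turn, a rotation vector about the tool's x, y, z scaled (see below), then the closure, from -1 (fully open) to 1 (shut). In form: tx ty tz wx wy wz hand; .... A call has 1 to 5 rows; each row shifts and turns the commanded pose from where the row before left it, along the tool's axes as they then stand; what a row does not reach is not made up. The controller multiplies each number of a shift by 0.1 m and each number of a turn by 60 degrees. A row lasts 1/8 s, in which the tool goes at most 62.5 mm and 10.7 degrees, less where a joint would pass 70% of its speed; a pose out of reach is approached as far as the arm can. A call with a number of a shift or a turn outside -1 to 1 is refused whole. A call with a gripper value outside its range is refused whole. The fingers move at their own pace and stop on an object; FORCE is the grip in N (left out, the last holds). Time passes only in rows, so rows that do not move let the fingers close. It gives the time, the measured TCP pose, the force, the opening and the grip force at its end, in the units of the state.
- sense(): the state, without advancing time (a new reading comes with each control period).
- snapshot(name): name is "side" or "top" or "wrist"; returns a dict with "img" (480x640x3 uint8, red, green, blue), "fx", "fy", "cx", "cy" (pixels), "extrinsics" (4x4, takes a point from camera to world coordinates). Camera axes: x right, y down, z forward; pixel columns grow to the right and rows downward; lengths in mm; the calibration is good to about 2 mm. A picture is of the moment at which its call begins. There is no depth.
- hand_in(): hands the job in; it is judged then, once.
The state is a dict: "time": time; "joint_pos": joint angles; "qd": joint speeds; "joint_efforts": joint torques, N m; "tool_pos": TCP position; "tcp_rot": TCP orientation; "ft_force": force on the tool from outside, world axes, zero at the start; "wrist_torque": the same for the moment, N m; "finger_gap": finger opening in mm; "grip_force": force on a finger pad.
Only numpy, scipy, OpenCV 4.12 (cv2) and the standard library are available. Lean on these libraries where they do the work, as an engineer would, in place of code of your own. Each camera call takes 0.05 s, during which the arm holds its last target. There are 200 camera calls.

## Working session

There is one attempt and no reset: what is moved stays moved. The work goes in short steps, Python scripts to look and compute and a shell command to move; the robot and the scene stay as the last step left them, time stands still between calls to the robot, and variables do not carry over. Pictures are saved under pics/ and viewed, at most 10 in all, crops included, and the job is handed in when it is done.

```bash
mkdir -p pics; python3 - <<'E'
from bench import *
import cv2
for n in ("top","side"):
    s=snapshot(n); cv2.imwrite(f"pics/{n}0.png",s["img"][:,:,::-1])
    print(n,s["fx"],s["fy"],s["cx"],s["cy"],s["extrinsics"])
print(sense())
E
```

```text
top 442.31352833191744 442.31352833191744 315.7468554411906 244.01049753770906 [[-1.35039910e-03 -9.95495175e-01  9.48026001e-02  5.47667928e+02]
 [-9.99710820e-01 -9.32232146e-04 -2.40293114e-02  2.85430855e+01]
 [ 2.40094416e-02 -9.48076342e-02 -9.95206039e-01  9.06005618e+02]
 [ 0.00000000e+00  0.00000000e+00  0.00000000e+00  1.00000000e+00]]
side 602.5966101505396 602.5966101505396 322.5068279372374 244.8763252714293 [[-9.22525186e-01 -2.78232064e-01  2.67458782e-01  2.67036017e+02]
 [-3.85544789e-01  6.95627927e-01 -6.06182318e-01  7.67514998e+02]
 [-1.73924407e-02 -6.62335795e-01 -7.49005205e-01  9.97248097e+02]
 [ 0.00000000e+00  0.00000000e+00  0.00000000e+00  1.00000000e+00]]
{'time': 0.1, 'joint_pos': array([-6.82632247e+01,  7.51080245e+00,  8.53248677e+01, -4.77844431e-04,
        8.72626858e+01, -4.89436493e+00]), 'qd': array([ 0.01542428, -0.13387842, -0.17088171,  0.0789067 , -0.01314365,
       -0.02548618]), 'joint_efforts': array([ 2.36792606e-03, -5.70956004e+01, -5.01938725e+01, -8.54119207e-05,
        8.21267342e-03, -2.54618470e-05]), 'tool_pos': array([ 268.87220091, -536.13981791,  403.73134602]), 'tcp_rot': array([-1.79901962e+02, -7.91610285e-03,  2.66311567e+01]), 'ft_force': array([ 0.35908144,  0.07112147, -0.2325007 ]), 'wrist_torque': array([-0.02877259, -0.01226052,  0.01604595]), 'grip_force': 0.0, 'finger_gap': 85.06936376817683}
```

View pics/top0.png

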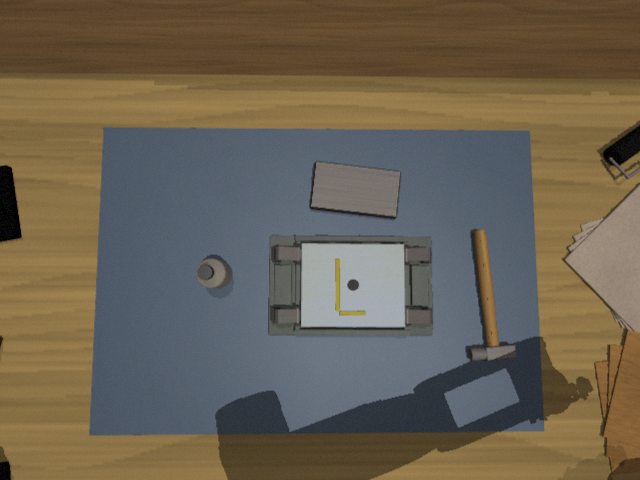

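View pics/side0.png

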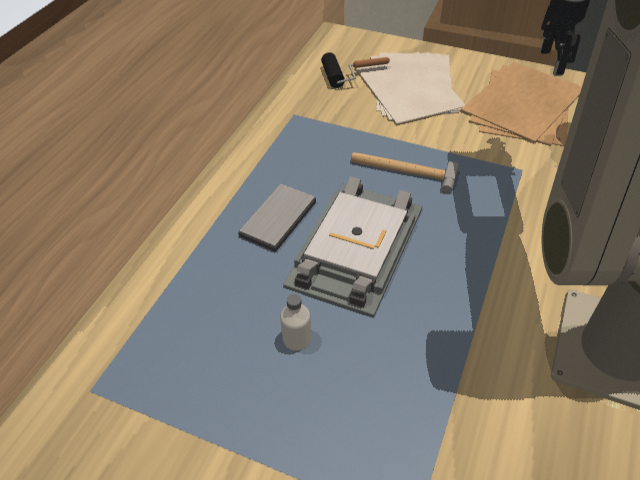

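The top view shows the plate at about x 300–406, y 242–329 px, with shims at (287,254), (417,254), (286,316) and (418,316). The glue is at (210,272), the hammer at x≈487 and the tin at (355,190). The side view agrees, and all four shims are standing. The bed lies almost square to the world axes.

```bash
cat > h.py <<'E'
from bench import *
import numpy as np, cv2
from scipy.spatial.transform import Rotation as R
def back(s,uv,z):
    E=s["extrinsics"]; d=E[:3,:3]@np.array([(uv[0]-s["cx"])/s["fx"],(uv[1]-s["cy"])/s["fy"],1])
    return E[:3,3]+d*(z-E[2,3])/d[2]
def proj(s,p):
    E=s["extrinsics"]; c=E[:3,:3].T@(np.asarray(p)-E[:3,3]); return np.array([s["fx"]*c[0]/c[2]+s["cx"],s["fy"]*c[1]/c[2]+s["cy"]])
E
python3 - <<'E'
from h import *
s=snapshot("top"); im=s["img"].astype(int)
m=(im.min(2)>150).astype(np.uint8); m[:, :290]=0; m[:,415:]=0; m[:236]=0; m[335:]=0
m=cv2.morphologyEx(m,cv2.MORPH_CLOSE,np.ones((15,15)))
c=max(cv2.findContours(m,0,2)[0],key=cv2.contourArea); r=cv2.minAreaRect(c); print(r)
b=cv2.boxPoints(r); P=np.array([back(s,p,48)[:2] for p in b]); 
print(b,P,[np.linalg.norm(P[i]-P[i-1]) for i in range(4)],P.mean(0))
e=P[np.argsort(P[:,0])]; 
L=P[np.argsort(-P[:,1])][:2].mean(0)-P[np.argsort(-P[:,1])][2:].mean(0); yaw=np.degrees(np.arctan2(-L[0],L[1])); print("yaw",yaw)
t=snapshot("side"); im2=t["img"].copy(); im1=s["img"].copy(); c=P.mean(0); M=R.from_euler('z',yaw,degrees=True).as_matrix()
for p in [(a*80,d*100,48) for a in(1,-1) for d in(1,-1)]+[(a*100,d*165,0) for a in(1,-1) for d in(1,-1)]+[(a*60,d*132,55) for a in(1,-1) for d in(1,-1)]:
    w=M@p+[c[0],c[1],0]
    for S,I in((s,im1),(t,im2)):
        u=proj(S,w); cv2.circle(I,tuple(int(round(v)) for v in u),1,(255,0,0),-1)
o=np.hstack([cv2.resize(im1[215:355,250:450],(400,280),interpolation=0)]+[cv2.resize(im2[170:320,275:435],(400,375),interpolation=0)[:280]])
o2=np.vstack([cv2.resize(im1[220:350,250:450],(800,520),interpolation=2)])
cv2.imwrite("pics/a.png",o2[:,:,::-1]); cv2.imwrite("pics/b.png",cv2.resize(im2[170:320,275:435],(640,600),interpolation=2)[:,:,::-1])
E
```

```text
((353.0, 284.5), (81.0, 102.0), 90.0)
[[302. 244.]
 [404. 244.]
 [404. 325.]
 [302. 325.]] [[ 629.39637546   34.60900968]
 [ 629.58348493 -165.07544645]
 [ 472.96199502 -161.88513655]
 [ 473.63386763   34.36052447]] [np.float64(155.7627060270123), np.float64(199.68454379487142), np.float64(156.65397913171748), np.float64(196.24681114744052)] [551.39393076 -64.49776221]
yaw -0.07015093574326567
```

View pics/a.png

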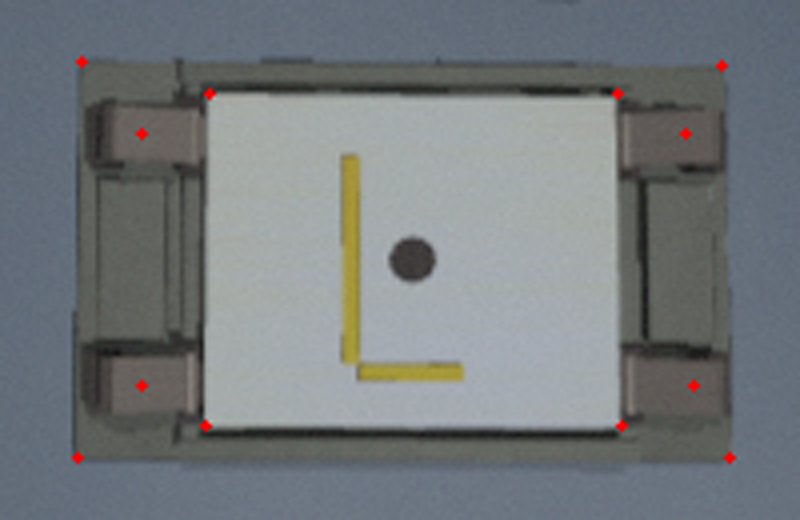

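View pics/b.png

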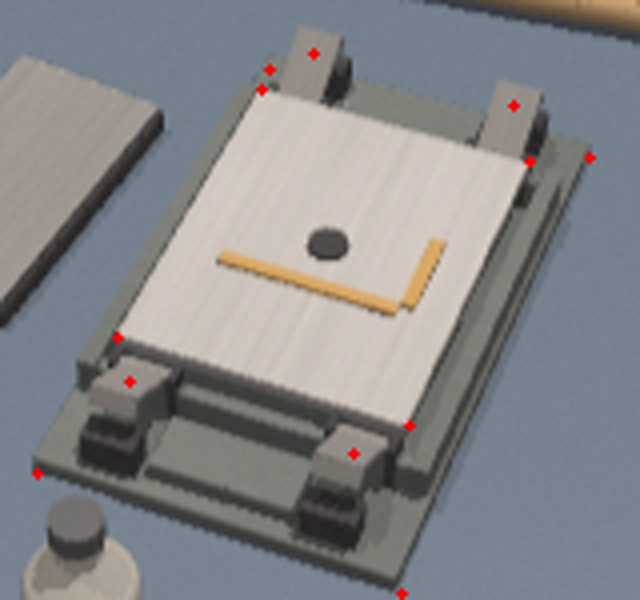

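The projected model fits both views: plate corners, frame corners and shims all coincide. The bed centre is about (551, -64.5) with yaw ≈ 0. Next I square the tool, shut the fingers and travel to the near right corner.

```bash
python3 -m jog '0 0 0 0 0 0.148 1; 0 0 0 0 0 0.148 1; 0 0 0 0 0 0.148 1; 0.27 -0.5 0 0 0 0 1; 0.27 -0.5 0 0 0 0 1' 20; python3 -m jog '0.27 -0.5 0 0 0 0 1; 0.27 -0.5 0 0 0 0 1; 0.27 -0.5 0 0 0 0 1; 0.27 -0.5 0 0 0 0 1; 0.27 -0.5 0 0 0 0 1'
```

```text
time: 0.82
tool_pos: [323.1, -435.5, 404.2]
tcp_rot: [-180.0, 0.0, -0.1]
ft_force: [0.8, 1.0, 1.3]
finger_gap: -0.5
grip_force: 0.0
time: 1.45
tool_pos: [458.5, -184.6, 404.7]
tcp_rot: [180.0, -0.0, -0.0]
ft_force: [0.7, -0.5, 0.4]
finger_gap: 0.1
grip_force: 0.0
```

```bash
python3 -m jog '0.27 -0.36 0.5 0 0 0 1; 0 0 0.5 0 0 0 1; 0 0 0.5 0 0 0 1; 0 0 0.2 0 0 0 1; 0 0 0 0 0 0 1'; python3 -m jog '0 0 0.05 0 0 0 1; 0 0 0.04 0 0 0 1; 0 0 0.02 0 0 0 1; 0 0 0 0 0 0 1;0 0 0 0 0 0 1'; python3 - <<'E'
from h import *
s=snapshot("wrist"); cv2.imwrite("pics/w.png",s["img"][:,:,::-1])
s=snapshot("side"); cv2.imwrite("pics/s1.png",cv2.resize(s["img"][120:330,255:455],(600,600)) [:,:,::-1])
E
```

```text
time: 2.08
tool_pos: [482.0, -152.4, 236.0]
tcp_rot: [-179.9, 0.2, -0.0]
ft_force: [0.7, 0.1, 0.4]
finger_gap: 0.0
grip_force: 0.0
time: 2.7
tool_pos: [483.2, -153.0, 227.5]
tcp_rot: [180.0, -0.0, -0.0]
ft_force: [0.3, 0.0, -0.6]
finger_gap: -0.4
grip_force: 0.0
```

View pics/s1.png

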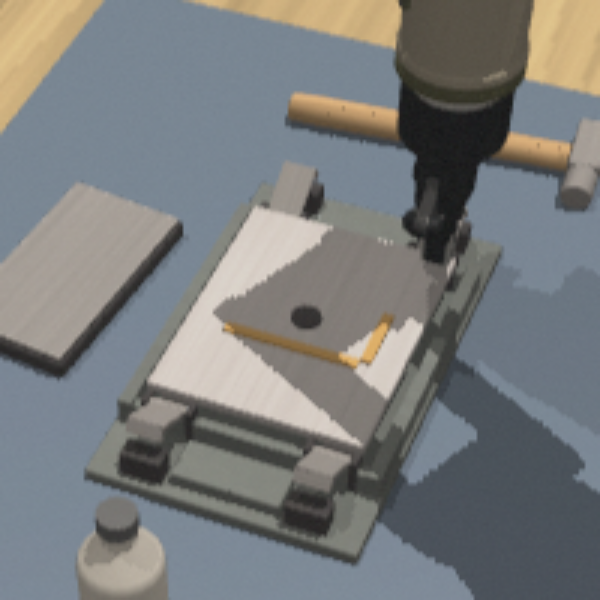

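The fingertips are just above the near right corner. Now I press in small steps.

```bash
python3 -m jog '0.03 -0.035 0.05 0 0 0 1; 0 0 0 0 0 0 1';for i in 1 2 ; do :; done; python3 -m jog '0 0 0.015 0 0 0 1; 0 0 0 0 0 0 1'; python3 -m jog '0 0 0.015 0 0 0 1; 0 0 0 0 0 0 1'; python3 -m jog '0 0 0.015 0 0 0 1; 0 0 0 0 0 0 1'
```

```text
time: 3.05
tool_pos: [486.0, -149.0, 221.6]
tcp_rot: [-180.0, 0.1, 0.0]
ft_force: [-0.0, 0.2, -0.1]
finger_gap: 0.0
grip_force: 0.0
time: 3.3
tool_pos: [486.2, -149.3, 221.2]
tcp_rot: [-180.0, 0.0, 0.0]
ft_force: [-2.9, 2.7, 7.2]
finger_gap: 0.0
grip_force: 3.4
time: 3.55
tool_pos: [486.3, -149.4, 220.9]
tcp_rot: [-180.0, 0.0, 0.0]
ft_force: [-9.4, 4.1, 18.3]
finger_gap: 0.0
grip_force: 9.1
time: 3.8
tool_pos: [486.4, -149.4, 220.5]
tcp_rot: [-180.0, 0.0, 0.0]
ft_force: [-13.2, 5.9, 29.3]
finger_gap: -0.2
grip_force: 14.6
```

Near right is solid: 29 N for under 1 mm. Next is far right.

```bash
python3 -m jog '0 0 -0.15 0 0 0 1; 0.43 0 0 0 0 0 1; 0.43 0 0 0 0 0 1; 0.435 0 0 0 0 0 1; 0 0 0 0 0 0 1'; python3 -m jog '0 0 0.07 0 0 0 1; 0 0 0 0 0 0 1'
```

```text
time: 4.42
tool_pos: [617.7, -149.3, 232.2]
tcp_rot: [180.0, -0.0, 0.0]
ft_force: [-1.2, -0.6, 0.4]
finger_gap: 0.2
grip_force: 0.0
time: 4.68
tool_pos: [614.3, -149.4, 224.7]
tcp_rot: [-180.0, 0.1, -0.0]
ft_force: [-0.4, 0.1, -0.5]
finger_gap: 0.4
grip_force: 0.0
```

```bash
python3 -m jog '0 0 0.03 0 0 0 1; 0 0 0 0 0 0 1'; python3 -m jog '0 0 0.015 0 0 0 1; 0 0 0 0 0 0 1'; python3 -m jog '0 0 0.015 0 0 0 1; 0 0 0 0 0 0 1'; python3 -m jog '0 0 0.015 0 0 0 1; 0 0 0 0 0 0 1'
```

```text
time: 4.92
tool_pos: [615.2, -149.5, 222.8]
tcp_rot: [-180.0, 0.0, -0.0]
ft_force: [0.6, -0.2, -0.5]
finger_gap: -0.1
grip_force: 0.0
time: 5.18
tool_pos: [615.6, -149.5, 221.3]
tcp_rot: [180.0, -0.0, -0.0]
ft_force: [-1.1, -0.4, 0.4]
finger_gap: -0.3
grip_force: 0.1
time: 5.42
tool_pos: [615.7, -149.5, 219.8]
tcp_rot: [180.0, -0.0, -0.0]
ft_force: [0.3, 0.1, 1.1]
finger_gap: -0.1
grip_force: 0.6
time: 5.68
tool_pos: [615.8, -149.5, 218.4]
tcp_rot: [180.0, -0.0, -0.0]
ft_force: [0.2, -1.2, 2.6]
finger_gap: 0.1
grip_force: 1.2
```

```bash
python3 -m jog '0 0 0.015 0 0 0 1; 0 0 0 0 0 0 1'; python3 -m jog '0 0 0.015 0 0 0 1; 0 0 0 0 0 0 1'; python3 -m jog '0 0 0.015 0 0 0 1; 0 0 0 0 0 0 1'
```

```text
time: 5.92
tool_pos: [615.8, -149.6, 217.4]
tcp_rot: [180.0, -0.0, -0.0]
ft_force: [-1.1, 0.3, 6.1]
finger_gap: -0.3
grip_force: 3.0
time: 6.18
tool_pos: [615.9, -149.6, 217.1]
tcp_rot: [180.0, -0.0, -0.0]
ft_force: [-6.5, 0.6, 16.1]
finger_gap: -0.2
grip_force: 7.7
time: 6.42
tool_pos: [616.0, -149.5, 217.0]
tcp_rot: [180.0, -0.0, 0.0]
ft_force: [-12.2, 2.9, 25.3]
finger_gap: 0.0
grip_force: 12.6
```

Far right is the loose corner: it sank about 4.2 mm at a few newtons, then stopped hard. Now I go to its shim at (611, -201.5).

```bash
python3 -m jog '0 0 -0.45 0 0 0 1; -0.05 0.52 0 0 0 0 1; 0 0 0 0 0 0 1; 0 0 0 0 0 0 1'; python3 -m jog '0 0 0.12 0 0 0 1; 0 0 0 0 0 0 1;0 0 0 0 0 0 1'
```

```text
time: 6.92
tool_pos: [610.2, -201.3, 257.8]
tcp_rot: [-179.9, 0.1, -0.1]
ft_force: [-0.3, -0.2, -0.2]
finger_gap: 0.1
grip_force: 0.0
time: 7.3
tool_pos: [610.5, -200.8, 246.1]
tcp_rot: [-180.0, 0.1, 0.0]
ft_force: [0.2, 0.3, 0.6]
finger_gap: 0.1
grip_force: 0.0
```

```bash
python3 -m jog '0 0 0.06 0 0 0 1; 0 0 0.06 0 0 0 1;0 0 0 0 0 0 1'; python3 -m jog '0 0 0.05 0 0 0 1; 0 0 0.05 0 0 0 1;0 0 0 0 0 0 1'; python3 -m jog '0 0 0.04 0 0 0 1; 0 0 0.04 0 0 0 1;0 0 0 0 0 0 1'
```

```text
time: 7.68
tool_pos: [610.7, -201.4, 234.5]
tcp_rot: [-180.0, -0.0, -0.0]
ft_force: [-0.4, -0.5, -0.6]
finger_gap: -0.1
grip_force: 0.0
time: 8.05
tool_pos: [611.1, -202.0, 225.6]
tcp_rot: [179.9, -0.1, -0.0]
ft_force: [-0.2, -0.5, 2.6]
finger_gap: 0.1
grip_force: 1.1
time: 8.43
tool_pos: [611.1, -202.1, 217.6]
tcp_rot: [179.9, -0.1, -0.0]
ft_force: [0.4, -1.4, 4.0]
finger_gap: 0.1
grip_force: 1.8
```

```bash
python3 -m jog '0 0 0.03 0 0 0 1; 0 0 0.02 0 0 0 1;0 0 0 0 0 0 1'; python3 -m jog '0 0 0.02 0 0 0 1; 0 0 0 0 0 0 1'; python3 -m jog '0 0 0.02 0 0 0 1; 0 0 0 0 0 0 1'; python3 -m jog '0 0 0.02 0 0 0 1; 0 0 0 0 0 0 1'
```

```text
time: 8.8
tool_pos: [611.1, -202.4, 212.8]
tcp_rot: [179.9, -0.1, -0.0]
ft_force: [1.1, -3.4, 5.7]
finger_gap: 0.0
grip_force: 2.7
time: 9.05
tool_pos: [611.1, -202.4, 211.2]
tcp_rot: [179.9, -0.1, -0.0]
ft_force: [-0.8, -3.9, 7.0]
finger_gap: 0.3
grip_force: 4.0
time: 9.3
tool_pos: [611.3, -202.5, 210.9]
tcp_rot: [179.9, -0.1, -0.0]
ft_force: [-7.3, -1.0, 20.2]
finger_gap: 0.1
grip_force: 10.1
time: 9.55
tool_pos: [611.4, -202.5, 210.5]
tcp_rot: [179.9, -0.1, -0.0]
ft_force: [-12.5, 0.1, 32.8]
finger_gap: 0.0
grip_force: 16.0
```

The tongue hit a hard stop at a tip height of 38 mm, which is flat. I lift clear and check.

```bash
python3 -m jog '0 0 -0.4 0 0 0 1; 0 0 -0.6 0 0 0 1; 0 0 -0.4 0 0 0 1; -0.5 0.3 0 0 0 0 1; -0.5 0.3 0 0 0 0 1'; python3 -m jog '-0.5 0.3 0 0 0 0 1; -0.5 0.3 0 0 0 0 1; 0 0 0 0 0 0 1; 0 0 0 0 0 0 1; 0 0 0 0 0 0 1'; python3 - <<'E'
from h import *
s=snapshot("side"); cv2.imwrite("pics/s2.png",cv2.resize(s["img"][120:330,255:455],(600,600),interpolation=2)[:,:,::-1])
E
```

```text
time: 10.18
tool_pos: [509.7, -261.6, 346.0]
tcp_rot: [180.0, -0.0, 0.1]
ft_force: [-0.5, -0.5, 0.3]
finger_gap: -0.1
grip_force: 0.0
time: 10.8
tool_pos: [411.5, -320.8, 345.6]
tcp_rot: [-180.0, -0.0, 0.1]
ft_force: [0.3, 0.3, -0.3]
finger_gap: 0.1
grip_force: 0.0
```

View pics/s2.png

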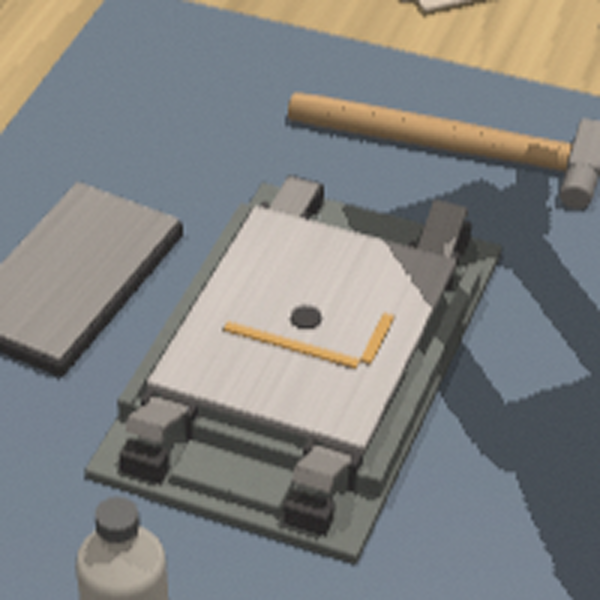

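The far right tongue at (298,195) now lies flat. The other three shims stand at (445,225), (158,425) and (323,470), and the bystanders haven't moved.

```bash
python3 -c "from bench import *; print(hand_in())"
```

```text
the job is handed in; nothing more can be done
None
```

The far right corner is the one that rocks: it sank about 4.2 mm and then stopped. I pressed its shim fully flat, left the other three standing, and handed the job in at about 11 s; I pressed only the near right (solid) and far right corners.

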